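# Isolate the little bench saw and set its fence to a gauge

## Robot

A 6-joint arm with a two-finger parallel gripper is mounted at the origin on the work surface. World frame = base frame: x ahead of the robot, y to its left, z up, the work surface at z = 0. Lengths are in mm, angles in rad, forces in N, time in s.
With the tool pointing down it reaches from about 275 to 1000 mm from the base axis. Payload 8.4 kg.
Tool frame: the origin (TCP) lies on the centre line of the jaws, within the pads' length; the fingertips stand 25 mm ahead of it and the grasp point (between the pads) lies 6 mm ahead of it; z points along the fingers, y is the line along which they close (so a half turn about z gives the same grasp; the last joint's range is limited). The gripper opens to 85 mm and grips with 20 to 120 N. Pads are 22 mm wide; open, the fingers measure 114 mm over their backs; the gripper's body (76 mm by 85 mm) begins 54 mm behind the grasp point. The pads swing forward as they close: fully open they stand 13 mm farther back than shut.
Start: joints at [1.132, 0.353, 1.633, -0, 1.155, -0.002], TCP at [264.4, 566.322, 256.281] pointing down, gripper open.
Joint ranges: [-2.63, 2.63], [-0.92, 2.1], [0.06, 2.66], [-1.3, 4.44], [0, 2.69], [-3.02, 3.02]. Speed limits (rad/s): [2.22, 2.22, 2.79, 3.14, 3.14, 3.14].

## Interface

Orientations are given as [roll, pitch, yaw] about the fixed x, y, z axes, in that order (R = Rz(yaw) Ry(pitch) Rx(roll)).
In Python, from rig import r gives the robot as it stands.
- The arm moves only by the shell command python3 -m jog 'ROWS' [FORCE]. ROWS is JSON, a list of rows, each a list of 3 entries, a list of its own where there are three numbers: the turn, a rotation vector about the tool's x, y, z in rad, then the shift along the tool's x, y, z in m, then the opening, from -1 (shut) to 1 (fully open). In form: [[[rx, ry, rz], [x, y, z], gripper], ...]. A call has 1 to 12 rows; each row shifts and turns the commanded pose from where the row before left it, along the tool's axes as they then stand; what a row does not reach is not made up. A row lasts 1/10 s, in which the tool goes at most 50 mm and 8.59 degrees, less where a joint would pass 70% of its speed; a pose out of reach is approached as far as the arm can. A call with a gripper value outside its range is refused whole. The fingers move at their own pace and stop on an object; FORCE is the grip in N (left out, the last holds). Time passes only in rows, so rows that do not move let the fingers close. It gives the time, the measured TCP pose, the force, the opening and the grip force at its end, in the units of the state.
- r.sense(): the state, without advancing time (a new reading comes with each control period).
- r.grab_frame(name): name is "scene" or "top" or "wrist"; returns the picture (480x640x3 uint8, red, green, blue); there is no depth.
- r.camera_params(name): a dict with "fx", "fy", "cx", "cy" (pixels), "rvec" (rotation vector, rad) and "tvec" (3), from world to camera coordinates, as OpenCV has them; the wrist camera has in their place "hand_eye" (4x4, takes a point from camera to tool coordinates, whose origin is the TCP and whose axes are the flange's). Camera axes: x right, y down, z forward; pixel columns grow to the right and rows downward; lengths in mm; the calibration is good to about 2 mm. A picture is of the moment at which its call begins: read the wrist's pose just before it. camera_params takes no time and is no camera call.
- r.sign_off(): hands the job in; it is judged then, once.
The state is a dict: "clock": time; "qpos": joint angles; "qvel": joint speeds; "joint_efforts": joint torques, N m; "eef_pos": TCP position; "tcp_rot": TCP orientation; "contact_force": force on the tool from outside, world axes, zero at the start; "wrist_torque": the same for the moment, N m; "opening": opening from 0.0 (shut) to 1.0 (fully open); "grasp_force": force on a finger pad.
Only numpy, scipy, OpenCV 4.12 (cv2) and the standard library are available. Lean on these libraries where they do the work, as an engineer would, in place of code of your own. Each camera call takes 0.05 s, during which the arm holds its last target. There are 200 camera calls.

## Task

Make the bench saw safe: pull the black safety plug out of its sprung socket and leave it in the wooden tray. Then take the thinner of the two steel gauge plates, stand it upright on the saw table in the gap between the saw blade and the fence, flat along the middle of the blade, and let go of it; then slide the fence up until it holds the gauge against the blade with no play. Leave the thicker gauge and everything else on the bench where it is.

Things in the scene. Friction and masses are not known exactly. Their poses are not given: they have to be found in the camera images.
- plug: safety plug, 70 g: black flange 44 (x) x 40 (y) x 6 mm; on it an upright grip plate 14 mm thick (x), 34 mm wide (y), its top 37 mm above the flange's underside; below it a brass shank 16 x 24 mm, 30 mm long, grooved on its y sides. Origin: centre of the flange's underside; z up. It starts fully in the socket, flange on the box, with the socket's x and y.
- socket: fixed grey steel box 90 (x) x 80 (y) x 70 mm high, the socket hole in the middle of its top. Origin: centre of its underside, z up. Two spring-loaded balls inside snap into the grooves of the plug: pulling it straight up takes a tug of about 10 to 15 N in the first 6 mm, then a few N to about 18 mm; the shank is clear of the box after 30 mm.
- tray: fixed open wooden tray 140 (x) x 110 (y) x 30 mm high, walls and floor 4 to 5 mm thick. Origin: centre of its underside, z up.
- gauge: the thinner steel gauge plate: 42 mm long (x), 10 mm thick (y), 75 mm high (z), 150 g. Origin: centre of its lower edge. It starts upright in the slot of its wooden block, foot 10 mm above the bench, about 45 mm of it standing clear above the block.
- gauge_thick: the other steel gauge plate, not to be used: 42 mm long (x), 18 mm thick (y), 75 mm high, in the slot of a like block. Origin: centre of its lower edge.
- stand: fixed wooden block of the thinner gauge: 80 (x) x 55 (y) x 40 mm high, slot 44 x 12 mm along its x, 30 mm deep, with 1 mm play all round. Origin: centre of its underside.
- stand_thick: fixed wooden block of the thicker gauge: 80 x 55 x 40 mm high. Origin: centre of its underside.
- saw: small fixed bench saw: aluminium table 300 (x) x 220 (y) mm, its top 85 mm above the bench. The steel saw blade stands up 23 mm out of the table, 3 mm thick, along the saw's x, about 70 mm long at the table. Origin: centre of its underside on the bench, z up.
- saw_gap (a point): point on the table top (85 mm above the bench) at the foot of the blade's fence-side face, at the middle of the blade's length. Axes as the saw: x along the blade, y square off the blade's face towards the fence, z up. The gap is the room between y = 0 and y = the fence joint's value.
- fence (a joint): how far the fence's inner face is from the saw blade's face, in m (the width of the gap). The fence slides along the saw's y; pushing it towards the blade makes the value smaller. It starts 17 to 26 mm open, slides with about 3 N of friction and stays where it is left.
- fence_face (a point): top edge of the fence's outer face (the face turned away from the blade), at the middle of its length. The fence is a straight dark steel bar 270 mm long (along the saw's x), 18 mm thick, 22 mm high, lying on the table. Axes as the saw.
- offcut: bystander: loose wooden slat 100 x 20 x 12 mm. Origin: centre of its underside.
- figure: bystander: turned wooden figure, 132 mm high, 48 mm across. Origin: centre of its foot.
- cup: bystander: cardboard cup, 90 mm high, 74 mm across. Origin: centre of its foot.
- chisel: bystander: hand tool with a dark wooden handle, lying on the bench. Origin on its underside.
- brush: bystander: brush lying on the bench. Origin on its underside.
- jar: bystander: clear jar, 100 mm high, 70 mm across. Origin: centre of its foot.
- plaque: bystander: wooden plaque 110 x 80 x 14 mm lying on the bench. Origin: centre of its underside.
Mind the look-alikes: they are no part of the job. What is meant by the plug is not pink, red or turquoise, and is the smaller of those in its own colour.

How it is judged (in metres and radians):
On the way, in this order (a step that is already met when the one before it is completed fails the run):
1. the plug is pulled out of its socket (z of plug in the frame of socket above 0.1 m), for 0.05 s.
2. the plug lies in the tray, let go (x of plug in the frame of tray between -0.065 and 0.065 m and y of plug in the frame of tray between -0.05 and 0.05 m and z of plug in the frame of tray below 0.055 m and linear speed of plug below 0.03 m/s and contact force between plug and the fingers below 0.1 N), for 0.2 s.
3. the thinner gauge stands on the saw table in the gap, along the blade, let go (x of gauge in the frame of saw_gap between -0.03 and 0.03 m and y of gauge in the frame of saw_gap between 0.001 and 0.024 m and z of gauge in the frame of saw_gap between -0.004 and 0.004 m and angle between the x axis of gauge and the x axis of saw_gap, either way round below 0.2 rad and contact force between gauge and the fingers below 0.1 N), for 0.2 s.
4. the fence is closed on the gauge (value of joint fence between 0.0085 and 0.0115 m and angle between gauge's own z axis and vertical below 0.1 rad and angle between the x axis of gauge and the x axis of saw_gap, either way round below 0.1 rad and z of gauge in the frame of saw_gap below 0.003 m), for 0.2 s.
At the end, for the whole second after the job is handed in: Plug at rest in the tray. Thinner gauge standing on the saw table (within 3 mm), within 30 mm of the middle of the blade, within 0.1 rad of upright and of parallel to the blade, and the fence closed on it (gap 8.5 to 11.5 mm). Everything let go and at rest, nothing else disturbed (all of step 2 and all of step 4 and x of gauge in the frame of saw_gap between -0.03 and 0.03 m and y of gauge in the frame of saw_gap between 0.001 and 0.024 m and z of gauge in the frame of saw_gap between -0.004 and 0.004 m and angle between the x axis of gauge and the x axis of saw_gap, either way round below 0.2 rad and linear speed of gauge below 0.02 m/s); the robot touches nothing.
It fails at once if the thicker gauge is moved over 30 mm (distance of gauge_thick from where it was at the start of the episode above 0.03 m).
It fails at once if a bystander on the bench is moved over 40 mm (distance of any of offcut, figure, cup, chisel, brush, jar, plaque from where it was at the start of the episode above 0.04 m).
It also fails if it takes over 64 s, if anything falls off the work surface, if the arm or the gripper's body presses on something with over 40 N, if the wrist force passes 120 N, or if a joint passes its speed limit or range.

## Working session

There is one attempt and no reset: what is moved stays moved. The work goes in short steps, Python scripts to look and compute and a shell command to move; the robot and the scene stay as the last step left them, time stands still between calls to the robot, and variables do not carry over. Pictures are saved under pics/ and viewed, at most 10 in all, crops included, and the job is handed in when it is done.

```bash
mkdir -p pics; ls; python3 - <<'E'
from rig import r
import cv2,json
for n in("scene","top"):
    cv2.imwrite(f"pics/{n}0.png",r.grab_frame(n)[:,:,::-1])
for n in("scene","top","wrist"): print(n,r.camera_params(n))
print(r.sense())
E
```

```text
pics
scene {'fx': 523.1351655115897, 'fy': 523.1351655115897, 'cx': 323.2953405574927, 'cy': 248.27005823652178, 'rvec': array([ 2.3656944 ,  0.65654613, -0.23613973]), 'tvec': array([-475.67858557, -145.12348155, 1470.35945253])}
top {'fx': 566.2879084151813, 'fy': 566.2879084151813, 'cx': 317.00446510154666, 'cy': 240.92402157568057, 'rvec': array([ 2.08952596, -2.15356472,  0.19646752]), 'tvec': array([  35.01634001,  531.61441712, 1435.76064556])}
wrist {'fx': 429.9942806929325, 'fy': 429.9942806929325, 'cx': 323.6633483160029, 'cy': 229.58950174515735, 'hand_eye': array([[-5.72701474e-04, -9.61820638e-01, -2.73679982e-01,
         7.04711391e+01],
       [ 9.99999794e-01, -6.29717923e-04,  1.20485019e-04,
        -8.58284749e-01],
       [-2.88226168e-04, -2.73679857e-01,  9.61820801e-01,
        -1.17434059e+02],
       [ 0.00000000e+00,  0.00000000e+00,  0.00000000e+00,
         1.00000000e+00]])}
{'clock': 0.1, 'qpos': array([ 1.13158463e+00,  3.53592631e-01,  1.63408086e+00, -3.07382874e-06,
        1.15521040e+00, -2.38522218e-03]), 'qvel': array([ 0.00033564, -0.00188731, -0.00315946,  0.00066004,  0.00143665,
       -0.00091646]), 'joint_efforts': array([ 1.39631691e-03, -6.06352472e+01, -3.42824078e+01,  1.66339605e-04,
        3.81437145e-03,  4.63456456e-05]), 'eef_pos': array([264.2334637 , 565.94223892, 255.61913003]), 'tcp_rot': array([-3.14030141e+00, -2.69316461e-07,  2.70476742e+00]), 'contact_force': array([-1.09408511,  0.79023133, -1.33506255]), 'wrist_torque': array([ 0.07812609, -0.04477386, -0.03370669]), 'grasp_force': 0.0, 'opening': 1.0059035627904618}
```

View pics/scene0.png

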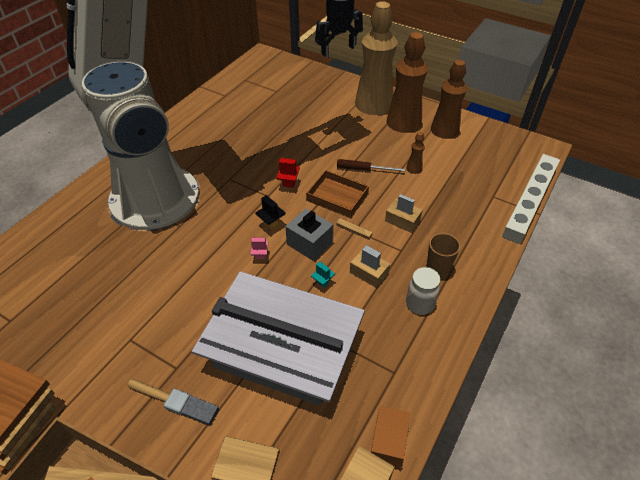

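View pics/top0.png

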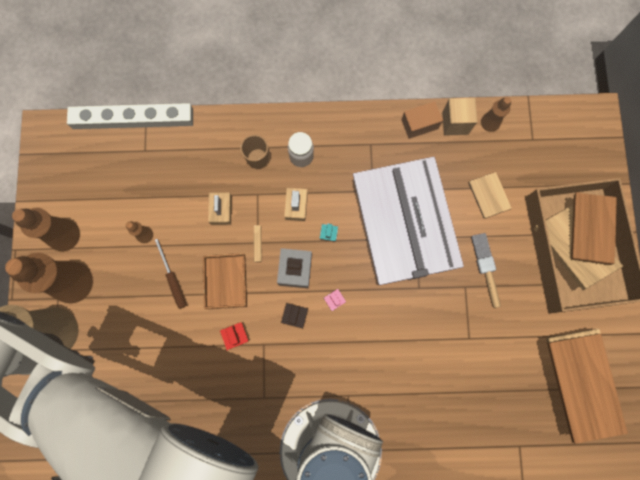

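The top view shows the possible plugs: black in the socket (294,266), a larger black one on the bench (294,315), red (235,335), pink (335,299) and turquoise (329,232). By the description I choose the one in the socket. The gauges are at (217,205) and (295,200), the tray at (225,281), the fence at (408,220) and the blade at (418,217). Next is a close crop to check.

```bash
python3 - <<'E'
import cv2,numpy as np
t=cv2.imread("pics/top0.png");s=cv2.imread("pics/scene0.png")
a=cv2.resize(t[180:330,195:345],(600,600),interpolation=cv2.INTER_CUBIC)
b=cv2.resize(t[150:290,350:470],(200*120//100,280),interpolation=cv2.INTER_CUBIC)
a=cv2.resize(t[180:330,195:345],(400,400),interpolation=cv2.INTER_CUBIC)
b=cv2.resize(t[150:290,350:465],(329,400),interpolation=cv2.INTER_CUBIC)
cv2.imwrite("pics/crop1.png",np.hstack([a,b]))
E
```

```text
(no output)
```

View pics/crop1.png

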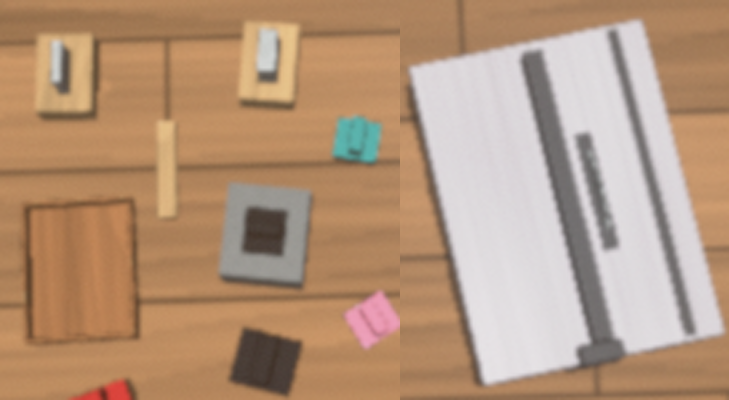

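The crop confirms it: the left gauge (crop 58,65; full 217,204) is the thinner. The black plug in the socket is smaller than the loose black one. The fence is on the left (+y) of the blade. Now I'll measure.

```bash
cat > h.py <<'E'
import cv2,numpy as np
from scipy.spatial.transform import Rotation as Ro
from rig import r
def cast(uv,z,name="top",pose=None):
    p=r.camera_params(name)
    uv=np.atleast_2d(np.float64(uv))
    d=np.c_[(uv[:,0]-p["cx"])/p["fx"],(uv[:,1]-p["cy"])/p["fy"],np.ones(len(uv))]
    if name=="wrist":
        pos,rot=pose; H=p["hand_eye"]; T=Ro.from_euler("xyz",rot).as_matrix()
        R=T@H[:3,:3]; C=T@H[:3,3]+pos
    else:
        R=Ro.from_rotvec(p["rvec"]).as_matrix().T; C=-R@p["tvec"]
    d=d@R.T
    return C+d*((z-C[2])/d[:,2])[:,None]
def rects(img,mask,roi,z,name="top",pose=None,amin=20,show=True):
    x0,y0,x1,y1=roi; m=np.zeros_like(mask); m[y0:y1,x0:x1]=mask[y0:y1,x0:x1]
    out=[]
    for c in sorted(cv2.findContours(m,cv2.RETR_EXTERNAL,cv2.CHAIN_APPROX_NONE)[0],key=cv2.contourArea)[::-1]:
        if cv2.contourArea(c)<amin: break
        w=cast(c[:,0,:],z,name,pose)[:,:2].astype(np.float32)
        (cx,cy),(a,b),t=cv2.minAreaRect(w)
        if a<b: a,b,t=b,a,t+90
        t=(t+90)%180-90   # long-axis angle to world x
        out.append((round(cx,1),round(cy,1),round(a,1),round(b,1),round(np.radians(t),3)))
    return out
E
python3 - <<'E'
from h import *
t=cv2.imread("pics/top0.png");hsv=cv2.cvtColor(t,cv2.COLOR_BGR2HSV);H,S,V=cv2.split(hsv)
M=lambda c:(c).astype(np.uint8)*255
gray=M((S<45)&(V>60))
print("socket",rects(t,gray,(270,240,320,295),70))
dark=M(V<75)
print("plug flange",rects(t,dark,(284,256,306,278),76))
white=M((S<50)&(V>130))
print("g1 top z85",rects(t,white,(205,190,232,225),85,amin=5))
print("g2",rects(t,white,(284,186,308,220),85,amin=5))
print("stand1",rects(t,M((V>165)&(H<25)),(205,190,232,226),40)[:2])
print("table",rects(t,M((S<40)&(V>140)),(345,150,470,290),85)[:1])
dk=M((S<60)&(V<135))
print("darks z107",rects(t,dk,(355,155,465,285),107))
print("darks z85",rects(t,dk,(355,155,465,285),85))
td=M(V<110)
print("tray z30",rects(t,td,(198,248,252,314),30)[:3])
for p in [(205,257),(245,254),(247,306),(206,308)]: print(cast(p,30)[0].round(1))
E
```

```text
socket [(461.4, 79.6, 91.4, 78.8, np.float64(-0.127))]
plug flange [(464.1, 79.7, 36.3, 30.7, np.float64(-0.024))]
g1 top z85 [(634.2, 278.1, 42.9, 10.4, np.float64(0.004))]
g2 [(639.8, 74.1, 40.3, 18.2, np.float64(-0.023))]
stand1 [(632.3, 283.4, 92.1, 64.5, np.float64(0.007))]
table [(576.1, -214.3, 300.3, 220.8, np.float64(0.181))]
darks z107 [(565.0, -217.4, 286.6, 42.5, np.float64(0.111)), (585.6, -289.0, 280.3, 7.2, np.float64(0.177)), (577.3, -239.7, 102.9, 10.2, np.float64(0.184))]
darks z85 [(569.9, -221.1, 291.1, 43.1, np.float64(0.111)), (590.8, -293.8, 284.7, 7.4, np.float64(0.177)), (582.3, -243.8, 104.6, 10.4, np.float64(0.184))]
tray z30 []
[502.  316.8  30. ]
[506.8 210.7  30. ]
[369.4 206.3  30. ]
[367.4 313.2  30. ]
```

```bash
python3 -m jog '[[[0,0,0.14],[0,0,0],1],[[0,0,0.14],[0,0,0],1],[[0,0,0.14],[0,0,0],1],[[0,0,0.14],[0,0,0],1],[[0,0,0.14],[0,0,0],1],[[0,0,0.14],[0,0,0],1],[[0,0,0.14],[0,0,0],1],[[0,0,0.14],[0,0,0],1],[[0,0,0.14],[0,0,0],1]]'
python3 -m jog '[[[0,0,0],[-0.038,0.0214,0],1],[[0,0,0],[-0.038,0.0214,0],1],[[0,0,0],[-0.038,0.0214,0],1],[[0,0,0],[-0.038,0.0214,0],1],[[0,0,0],[-0.038,0.0214,0],1],[[0,0,0],[-0.038,0.0214,0],1],[[0,0,0],[-0.038,0.0214,0],1],[[0,0,0],[-0.038,0.0214,0],1],[[0,0,0],[-0.038,0.0214,0],1],[[0,0,0],[-0.038,0.0214,0],1],[[0,0,0],[-0.038,0.0214,0],1],[[0,0,0],[-0.038,0.0214,0],1]]'
python3 -m jog '[[[0,0,0],[0,0,0.025],1],[[0,0,0],[0,0,0.025],1],[[0,0,0],[0,0,0],1],[[0,0,0],[0,0,0],1]]'
cat >> h.py <<'E'
def shot(fn):
    s=r.sense(); im=np.ascontiguousarray(r.grab_frame("wrist")[:,:,::-1]); cv2.imwrite(fn,im)
    print("tcp",s["eef_pos"].round(1),s["tcp_rot"].round(4)); return im,(s["eef_pos"],s["tcp_rot"])
def px(pt,name="wrist",pose=None):
    p=r.camera_params(name);H=p["hand_eye"];T=Ro.from_euler("xyz",pose[1]).as_matrix()
    c=H[:3,:3].T@(T.T@(np.array(pt,float)-pose[0])-H[:3,3]); return p["fx"]*c[0]/c[2]+p["cx"],p["fy"]*c[1]/c[2]+p["cy"]
def plan(x,y,z,yaw):
    s=r.sense();T=Ro.from_euler("xyz",s["tcp_rot"]).as_matrix()
    D=T.T@Ro.from_euler("xyz",[np.pi,0,yaw]).as_matrix()
    T2=Ro.from_euler("xyz",[np.pi,0,yaw]).as_matrix()
    d=np.array([x,y,z])-s["eef_pos"]
    print("turn",Ro.from_matrix(D).as_rotvec().round(3),"then shift(m)",(T2.T@d/1000).round(4),"| shift now axes",(T.T@d/1000).round(4))
E
python3 - <<'E'
from h import *
im,P=shot("pics/w1.png")
for z,n in((70,"socket"),(107,"plugtop")): print(n,px((461.5,79.6,z),pose=P))
E
```

```text
clock: 1.0
eef_pos: [264.3, 566.1, 255.9]
tcp_rot: [-3.141, 0.001, 1.439]
contact_force: [-0.0, 0.0, -0.1]
opening: 0.994
grasp_force: 0.0
clock: 2.2
eef_pos: [462.1, 79.9, 256.3]
tcp_rot: [-3.142, -0.0, 1.445]
contact_force: [1.0, 0.3, 0.0]
opening: 1.0
grasp_force: 0.0
clock: 2.6
eef_pos: [461.6, 81.7, 206.3]
tcp_rot: [-3.14, 0.0, 1.445]
contact_force: [0.7, 0.4, 0.4]
opening: 1.004
grasp_force: 0.0
tcp [461.6  81.7 206.3] [-3.1403e+00  4.0000e-04  1.4449e+00]
socket (np.float64(326.36386704114926), np.float64(227.70251129053815))
plugtop (np.float64(326.61599197564396), np.float64(246.57322319145183))
```

View pics/w1.png

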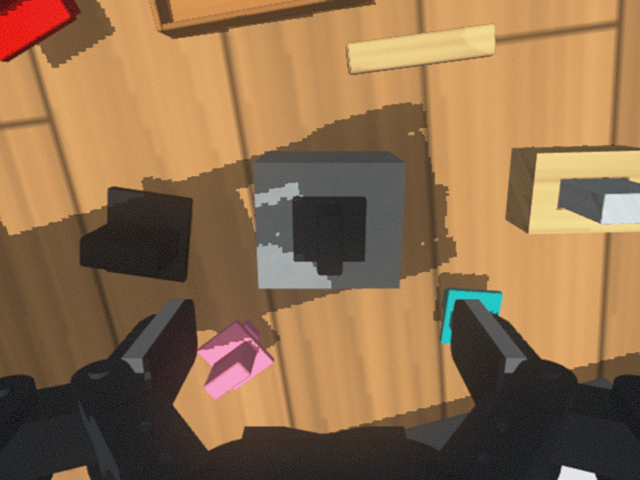

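The wrist view shows the socket top spanning (255–403, 160–288), with its centre near (329,224). The grip plate's end is centred at column 330, and the box edges are square with the image, so the yaw is right.

```bash
python3 - <<'E'
from h import *
s=r.sense();P=(s["eef_pos"],s["tcp_rot"])
print(cast((329.3,224.2),70,"wrist",P),cast((329.5,229),76,"wrist",P),cast((330,268),107,"wrist",P))
plan(462.8,80.5,105,1.444)
E
```

```text
[[464.35292725  81.68584798  70.        ]] [[464.23586716  80.33234073  76.        ]] [[462.52905472  67.36181853 107.        ]]
turn [ 0.    -0.     0.001] then shift(m) [-0.0013  0.0008  0.102 ] | shift now axes [-0.0014  0.0008  0.102 ]
```

```bash
python3 -m jog '[[[0,0,0],[-0.001,0.002,0.03],1],[[0,0,0],[0,0,0.03],1],[[0,0,0],[0,0,0.025],1],[[0,0,0],[0,0,0.016],1],[[0,0,0],[0,0,0],1],[[0,0,0],[0,0,0],0]]' 60
python3 -m jog '[[[0,0,0],[0,0,0],-1],[[0,0,0],[0,0,0],-1],[[0,0,0],[0,0,0],-1],[[0,0,0],[0,0,0],-1],[[0,0,0],[0,0,0],-1],[[0,0,0],[0,0,0],-1],[[0,0,0],[0,0,0],-1]]' 60
```

```text
clock: 3.25
eef_pos: [464.5, 80.9, 106.3]
tcp_rot: [3.141, -0.0, 1.445]
contact_force: [0.4, 0.2, 0.4]
opening: 0.856
grasp_force: 0.0
clock: 3.95
eef_pos: [464.1, 80.5, 105.9]
tcp_rot: [3.141, -0.0, 1.445]
contact_force: [-0.9, 0.3, 6.5]
opening: 0.154
grasp_force: 58.8
```

```bash
python3 -m jog '[[[0,0,0],[0,0,-0.006],-1],[[0,0,0],[0,0,-0.008],-1],[[0,0,0],[0,0,-0.01],-1],[[0,0,0],[0,0,-0.016],-1],[[0,0,0],[0,0,-0.03],-1],[[0,0,0],[0,0,-0.04],-1],[[0,0,0],[0,0,0],-1],[[0,0,0],[0,0,0],-1]]'
python3 - <<'E'
from h import *
plan(436.4,261.8,74,1.444)
E
```

```text
clock: 4.75
eef_pos: [464.2, 80.5, 216.9]
tcp_rot: [3.139, -0.001, 1.445]
contact_force: [-0.5, -0.4, -0.9]
opening: 0.152
grasp_force: 61.4
turn [ 0.003 -0.001  0.001] then shift(m) [ 0.1763 -0.0505  0.1429] | shift now axes [ 0.1762 -0.0508  0.1429]
```

```bash
python3 -m jog '[[[0,0,0],[0.035,-0.01,0],-1],[[0,0,0],[0.035,-0.01,0],-1],[[0,0,0],[0.035,-0.01,0],-1],[[0,0,0],[0.035,-0.01,0],-1],[[0,0,0],[0.036,-0.011,0],-1],[[0,0,0],[0,0,0.03],-1],[[0,0,0],[0,0,0.03],-1],[[0,0,0],[0,0,0.03],-1],[[0,0,0],[0,0,0.03],-1],[[0,0,0],[0,0,0.015],-1],[[0,0,0],[0,0,0.006],-1],[[0,0,0],[0,0,0],-1]]'
```

```text
clock: 5.95
eef_pos: [434.3, 260.9, 73.2]
tcp_rot: [-3.139, 0.002, 1.445]
contact_force: [0.4, -0.6, 0.1]
opening: 0.154
grasp_force: 61.4
```

```bash
python3 -m jog '[[[0,0,0],[0,0,0.001],-1],[[0,0,0],[0,0,0.001],-1],[[0,0,0],[0,0,0],-1],[[0,0,0],[0,0,0],0],[[0,0,0],[0,0,0],0.5],[[0,0,0],[0,0,0],1],[[0,0,0],[0,0,0],1],[[0,0,0],[0,0,0],1],[[0,0,0],[0,0,-0.02],1],[[0,0,0],[0,0,-0.04],1],[[0,0,0],[0,0,-0.05],1],[[0,0,0],[0,0,-0.04],1]]'
python3 - <<'E'
from h import *
plan(634.2,278.1,220,0.004)
E
```

```text
clock: 7.15
eef_pos: [435.3, 261.5, 224.6]
tcp_rot: [3.141, -0.0, 1.445]
contact_force: [0.2, 0.1, 0.1]
opening: 1.001
grasp_force: 0.0
turn [ 0.000e+00 -1.000e-03  1.441e+00] then shift(m) [ 0.199  -0.0158  0.0046] | shift now axes [0.0415 0.1952 0.0047]
```

```bash
python3 -m jog '[[[0,0,0.144],[0,0,0],1],[[0,0,0.144],[0,0,0],1],[[0,0,0.144],[0,0,0],1],[[0,0,0.144],[0,0,0],1],[[0,0,0.144],[0,0,0],1],[[0,0,0.144],[0,0,0],1],[[0,0,0.144],[0,0,0],1],[[0,0,0.144],[0,0,0],1],[[0,0,0.144],[0,0,0],1],[[0,0,0.144],[0,0,0],1]]'
python3 -m jog '[[[0,0,0],[0.04,-0.003,0],1],[[0,0,0],[0.04,-0.003,0],1],[[0,0,0],[0.04,-0.003,0],1],[[0,0,0],[0.04,-0.003,0],1],[[0,0,0],[0.039,-0.004,0],1],[[0,0,0],[0,0,0],1],[[0,0,0],[0,0,0],1],[[0,0,0],[0,0,0],1]]'
python3 - <<'E'
from h import *
im,P=shot("pics/w2.png")
print(px((634.2,278.1,85),pose=P))
t=np.ascontiguousarray(r.grab_frame("top")[:,:,::-1]);cv2.imwrite("pics/top2.png",t)
c=cv2.resize(t[240:320,190:260],(420,480),interpolation=cv2.INTER_CUBIC)
cv2.imwrite("pics/c2.png",np.hstack([c,cv2.resize(im,(380,285))[0:285]] if 0 else [c,cv2.resize(im[:,130:510],(380,480))]))
E
```

```text
clock: 8.15
eef_pos: [435.1, 261.4, 222.2]
tcp_rot: [3.141, 0.0, -0.001]
contact_force: [0.1, 0.6, -0.3]
opening: 0.998
grasp_force: 0.0
clock: 8.95
eef_pos: [633.0, 278.2, 221.9]
tcp_rot: [3.141, 0.001, 0.005]
contact_force: [0.0, -0.7, 0.1]
opening: 1.0
grasp_force: 0.0
tcp [633.  278.2 221.9] [3.1411e+00 1.4000e-03 4.9000e-03]
(np.float64(323.3835098634787), np.float64(220.63768248818178))
```

View pics/c2.png

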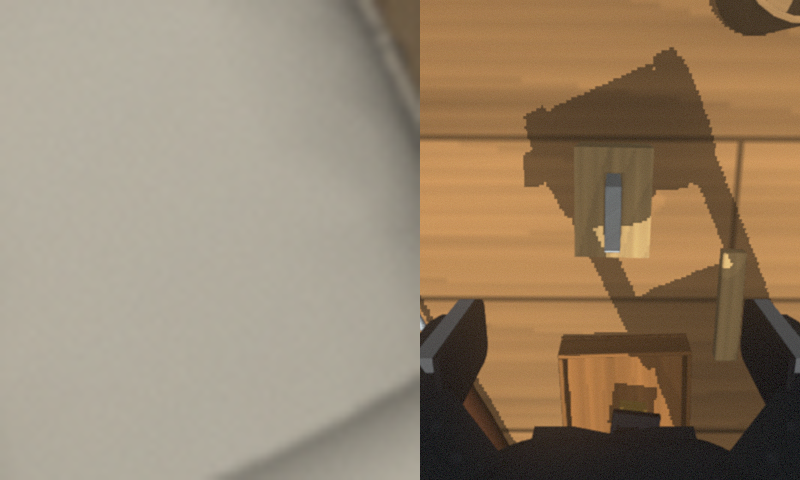

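The plug stands in the tray (bottom of the wrist image). The thin gauge is at wrist column 323, rows about 175–248, where I predicted it. The cup at the upper right is clear. Now I'll descend and grasp.

```bash
python3 -m jog '[[[0,0,0],[0.003,0,0.035],1],[[0,0,0],[0,0,0.035],1],[[0,0,0],[0,0,0.035],1],[[0,0,0],[0,0,0.025],1],[[0,0,0],[0,0,0.012],1],[[0,0,0],[0,0,0],1],[[0,0,0],[0,0,0],0]]' 50
python3 -m jog '[[[0,0,0],[0,0,0],-1],[[0,0,0],[0,0,0],-1],[[0,0,0],[0,0,0],-1],[[0,0,0],[0,0,0],-1],[[0,0,0],[0,0,0],-1],[[0,0,0],[0,0,0],-1],[[0,0,0],[0,0,0],-1]]'
```

```text
clock: 9.75
eef_pos: [637.6, 278.8, 81.6]
tcp_rot: [-3.141, -0.001, 0.005]
contact_force: [0.7, 0.5, 0.8]
opening: 0.86
grasp_force: 0.0
clock: 10.45
eef_pos: [637.5, 278.5, 80.9]
tcp_rot: [-3.141, -0.001, 0.005]
contact_force: [-0.9, -0.2, 5.0]
opening: 0.106
grasp_force: 49.5
```

```bash
python3 -m jog '[[[0,0,0],[0,0,-0.01],-1],[[0,0,0],[0,0,-0.02],-1],[[0,0,0],[0,0,-0.03],-1],[[0,0,0],[0,0,-0.04],-1],[[0,0,0],[0,0,-0.04],-1],[[0,0,0],[0,0,-0.04],-1],[[0,0,-0.088],[0,0,0],-1],[[0,0,-0.088],[0,0,0],-1],[[0,0,0],[0,0,0],-1]]'
python3 - <<'E'
from h import *
plan(483,-258,260,0.181)
E
```

```text
clock: 11.35
eef_pos: [636.9, 278.3, 260.8]
tcp_rot: [3.142, 0.0, 0.182]
contact_force: [-0.1, 0.1, -1.5]
opening: 0.103
grasp_force: 49.4
turn [0.    0.    0.001] then shift(m) [-0.2479  0.4998  0.0008] | shift now axes [-0.2485  0.4995  0.0008]
```

```bash
python3 -m jog '[[[0,0,0],[-0.0207,0.0416,0],-1],[[0,0,0],[-0.0207,0.0416,0],-1],[[0,0,0],[-0.0207,0.0416,0],-1],[[0,0,0],[-0.0207,0.0416,0],-1],[[0,0,0],[-0.0207,0.0416,0],-1],[[0,0,0],[-0.0207,0.0416,0],-1],[[0,0,0],[-0.0207,0.0416,0],-1],[[0,0,0],[-0.0207,0.0416,0],-1],[[0,0,0],[-0.0207,0.0416,0],-1],[[0,0,0],[-0.0207,0.0416,0],-1],[[0,0,0],[-0.0207,0.0416,0],-1],[[0,0,0],[-0.0207,0.0416,0],-1]]'
python3 -m jog '[[[0,0,0],[0,0,0],-1],[[0,0,0],[0,0,0],-1],[[0,0,0],[0,0,0],-1]]'
python3 - <<'E'
from h import *
im,P=shot("pics/w3.png")
print(px((582,-243,85),pose=P))
E
```

```text
clock: 12.55
eef_pos: [481.5, -258.9, 260.2]
tcp_rot: [-3.141, 0.0, 0.178]
contact_force: [0.7, 0.5, -1.3]
opening: 0.107
grasp_force: 49.4
clock: 12.85
eef_pos: [482.5, -256.7, 260.1]
tcp_rot: [-3.141, 0.0, 0.18]
contact_force: [-0.3, 0.6, -1.3]
opening: 0.109
grasp_force: 49.5
tcp [ 482.5 -256.7  260.1] [-3.1408e+00  4.0000e-04  1.7960e-01]
(np.float64(330.68939328447567), np.float64(54.08058132720441))
```

View pics/w3.png

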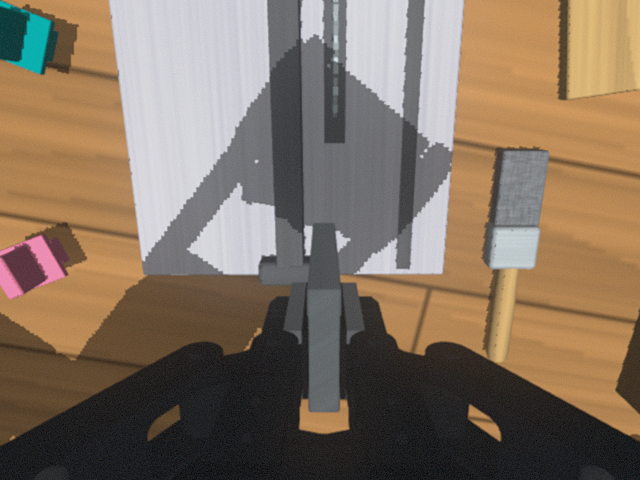

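The wrist view shows the gauge held at columns 308–340 (upper edge at 322,224). The fence occupies columns 270–303, and the blade kerf 324–346 with the blade inside it. Next is a crop of the gap.

```bash
python3 - <<'E'
import cv2
im=cv2.imread("pics/w3.png")
cv2.imwrite("pics/c3.png",cv2.resize(im[0:150,250:370],None,fx=4,fy=4,interpolation=cv2.INTER_NEAREST))
E
```

```text
(no output)
```

View pics/c3.png

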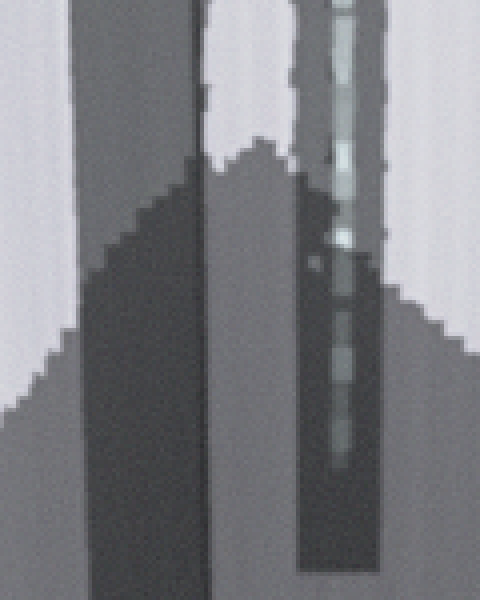

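```bash
python3 - <<'E'
from h import *
im=cv2.imread("pics/w3.png")
P=(np.array([482.5,-256.7,260.1]),np.array([-3.1408,0.0004,0.1796]))
T=Ro.from_euler("xyz",P[1]).as_matrix()
f=lambda uv,z:((cast(uv,z,"wrist",P)[0]-P[0])@T).round(1)[:2]
for n,uv,z in [("fence in top",(299.4,55),107),("fence in foot",(301.5,55),85),("fence in foot lo",(302.3,140),85),("blade L top",(332.8,40),107),("blade R top",(338.8,40),107),("kerfL",(324.3,80),85),("kerfR",(345.3,80),85),("kerf end",(335,143),85),("blade end",(335,116),90),("fence out top",(267.8,20),107),("fence out top lo",(272.5,145),107)]: print(n,f(uv,z))
g=cv2.cvtColor(im,cv2.COLOR_BGR2GRAY)
for row in(226,232,240,280): print(row,g[row,300:346])
for z,c in((189,312),(189,335)): print(f((c,228),z))
E
```

```text
fence in top [ 97.5 -14.2]
fence in foot [ 99.9 -14. ]
fence in foot lo [ 47.  -14.3]
blade L top [105.6   5.3]
blade R top [105.6   8.8]
kerfL [84.9  0.4]
kerfR [84.9 13.9]
kerf end [45.   7.6]
blade end [62.6  7.3]
fence out top [116.3 -32. ]
fence out top lo [ 45.6 -31.7]
226 [ 68  65  49  63 125 190 201 195 197 198 197 186 137  92  79  81  81  79
  81  81  81  86  82  84  82  84  86  82  81  80  85  84  85  81  88 103
 111 112 111 110 111 112 114 109 114 108]
232 [ 77  70  55  91 166 201 206 209 208 211 211 201 137  85  82  79  84  82
  82  80  81  82  80  78  83  82  84  83  87  81  84  87  85  81  88 140
 195 208 207 203 149 110 108 111 110 110]
240 [111 101  79  64 119 188 208 211 210 216 204 147  89  79  80  81  81  83
  83  80  82  81  82  80  81  82  82  83  83  82  84  82  84  86  78  91
 147 197 206 209 210 212 213 210 207 212]
280 [ 99  99 104  99  99 101 102  97  79  81  77  81  79  84  79  81  81  81
  77  81  80  84  83  81  85  80  82  82  81  76  82  83  83  79  86  80
  86  78  82  89 123 145 146 146 145 147]
[15.3 -5.3]
[15.3  5.2]
```

```bash
python3 -m jog '[[[0,0,0],[0.034,-0.0042,0],-1],[[0,0,0],[0.034,0,0],-1],[[0,0,0],[0.034,0,0],-1],[[0,0,0],[0,0,0.03],-1],[[0,0,0],[0,0,0.02],-1],[[0,0,0],[0,0,0],-1],[[0,0,0],[0,0,0],-1],[[0,0,0],[0,0,0],-1]]'
python3 - <<'E'
from h import *
s=r.sense();P=np.array([482.5,-256.7,260.1]);T=Ro.from_euler("xyz",[-3.1408,0.0004,0.1796]).as_matrix()
print((s["eef_pos"]-P)@T, s["eef_pos"],s["tcp_rot"])
E
```

```text
clock: 13.7
eef_pos: [583.0, -234.6, 211.7]
tcp_rot: [3.141, -0.002, 0.181]
contact_force: [0.2, 0.3, -1.0]
opening: 0.111
grasp_force: 49.5
[102.79822278  -3.72804297  48.32017285] [ 582.95290796 -234.63422622  211.74168196] [ 3.14052616e+00 -1.66507579e-03  1.81318128e-01]
```

```bash
python3 -m jog '[[[0,0,0],[0,-0.0005,0.02],-1],[[0,0,0],[0,0,0.014],-1],[[0,0,0],[0,0,0.01],-1],[[0,0,0],[0,0,0.005],-1],[[0,0,0],[0,0,0.002],-1],[[0,0,0],[0,0,0],-1],[[0,0,0],[0,0,0],-1]]'
```

```text
clock: 14.4
eef_pos: [582.4, -234.5, 159.8]
tcp_rot: [3.141, -0.001, 0.181]
contact_force: [-0.2, 0.4, -2.0]
opening: 0.11
grasp_force: 49.5
```

```bash
python3 -m jog '[[[0,0,0],[0,0,0.001],-1],[[0,0,0],[0,0,0.001],-1],[[0,0,0],[0,0,0],-1]]'; python3 -m jog '[[[0,0,0],[0,0,0.001],-1],[[0,0,0],[0,0,0],-1]]'
```

```text
clock: 14.7
eef_pos: [582.0, -234.4, 157.3]
tcp_rot: [3.142, 0.0, 0.181]
contact_force: [-0.4, 0.5, -2.1]
opening: 0.106
grasp_force: 49.5
clock: 14.9
eef_pos: [582.0, -234.3, 156.2]
tcp_rot: [-3.142, 0.0, 0.181]
contact_force: [0.4, -0.3, -1.6]
opening: 0.112
grasp_force: 49.5
```

```bash
python3 -m jog '[[[0,0,0],[0,0,0.001],-1],[[0,0,0],[0,0,0],-1]]'; python3 -m jog '[[[0,0,0],[0,0,0.001],-1],[[0,0,0],[0,0,0],-1]]'
```

```text
clock: 15.1
eef_pos: [582.2, -234.4, 155.9]
tcp_rot: [3.141, -0.0, 0.181]
contact_force: [-1.1, 0.5, 4.5]
opening: 0.108
grasp_force: 50.4
clock: 15.3
eef_pos: [582.2, -234.5, 155.8]
tcp_rot: [3.141, -0.0, 0.181]
contact_force: [-5.2, 1.5, 12.7]
opening: 0.108
grasp_force: 51.8
```

```bash
python3 -m jog '[[[0,0,0],[0,0,-0.0015],-1],[[0,0,0],[0,0,0],-1],[[0,0,0],[0,0,0],-0.6],[[0,0,0],[0,0,0],-0.4],[[0,0,0],[0,0,0],0],[[0,0,0],[0,0,0],0.2],[[0,0,0],[0,0,0],0.2],[[0,0,0],[0,0,-0.02],0.2],[[0,0,0],[0,0,-0.04],0.2],[[0,0,0],[0,0,-0.05],0.2],[[0,0,0],[0,0,0],0.2]]'
python3 -m jog '[[[0,0,0],[-0.04,0,0],0.2],[[0,0,0],[-0.04,0,0],0.2],[[0,0,0],[0,0,0],0.2],[[0,0,0],[0,0,0],0.2],[[0,0,0],[0,0,0],0.2]]'
python3 - <<'E'
from h import *
im,P=shot("pics/w4.png")
T=Ro.from_euler("xyz",P[1]).as_matrix();np.save("p4.npy",np.r_[P[0],P[1]])
E
```

```text
clock: 16.4
eef_pos: [585.3, -235.7, 273.0]
tcp_rot: [3.136, -0.009, 0.181]
contact_force: [0.8, 0.6, 0.6]
opening: 0.602
grasp_force: 0.0
clock: 16.9
eef_pos: [504.2, -248.8, 265.9]
tcp_rot: [3.141, -0.001, 0.181]
contact_force: [0.2, -0.4, 0.7]
opening: 0.599
grasp_force: 0.0
tcp [ 504.2 -248.8  265.9] [ 3.1412e+00 -9.0000e-04  1.8080e-01]
```

View pics/w4.png

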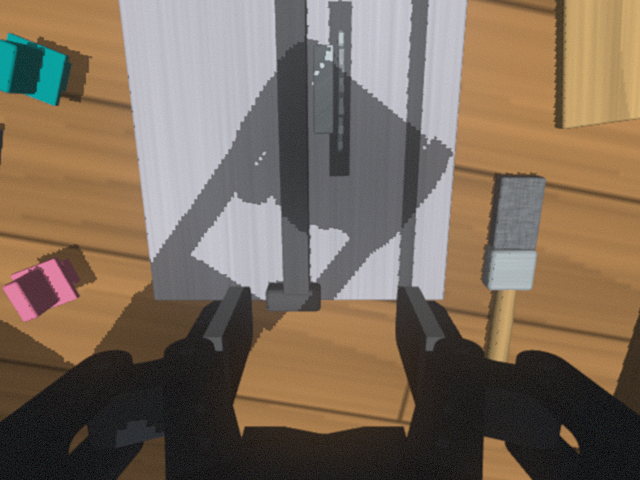

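The gauge stands free in the gap at (323,88), parallel to the blade, with the fence on its left (columns 277–308). I'll push the fence with the closed fingers about 75 mm from the middle towards the robot, so the gripper body stays clear of the gauge.

```bash
python3 - <<'E'
from h import *
P=np.array([482.5,-256.7,260.1]);T=Ro.from_euler("xyz",[np.pi,0,0.1805]).as_matrix()
w=P+T@np.array([23,-64,0]);print(w)
plan(w[0],w[1],118,0.1808)
p4=np.load("p4.npy");Q=(p4[:3],p4[3:])
f=lambda uv,z:((cast(uv,z,"wrist",Q)[0]-P)@T).round(1)[:2]
print("fence out",f((277,60),107),f((281,180),107),"gauge top near edge L/R",f((315,132),160),f((334,132),160),"far",f((331,50),160),"blade",f((337,130),100),f((343,130),100))
E
```

```text
[ 493.636969  -189.6107466  260.1      ]
turn [ 0.    -0.001  0.   ] then shift(m) [ 1.000e-04 -6.010e-02  1.478e-01] | shift now axes [ 0.     -0.0602  0.1478]
fence out [118.3 -31.8] [ 45.7 -31.4] gauge top near edge L/R [78.9 -8.2] [78.9  1.5] far [117.6  -0.2] blade [76.9  4.8] [76.9  8.6]
```

```bash
python3 -m jog '[[[0,0,0],[0,-0.03,0],-1],[[0,0,0],[0,-0.03,0],-1],[[0,0,0],[0,0,0],-1],[[0,0,0],[0,0,0],-1],[[0,0,0],[0,0,0.04],-1],[[0,0,0],[0,0,0.04],-1],[[0,0,0],[0,0,0.035],-1],[[0,0,0],[0,0,0.02],-1],[[0,0,0],[0,0,0.012],-1],[[0,0,0],[0,0,0],-1],[[0,0,0],[0,0,0],-1]]' 60
python3 -m jog '[[[0,0,0],[0,0.004,0],-1],[[0,0,0],[0,0.004,0],-1],[[0,0,0],[0,0.003,0],-1],[[0,0,0],[0,0,0],-1]]'
```

```text
clock: 18.05
eef_pos: [493.3, -190.3, 119.4]
tcp_rot: [3.141, -0.001, 0.181]
contact_force: [-0.4, 0.4, 0.3]
opening: 0.001
grasp_force: 0.0
clock: 18.45
eef_pos: [495.0, -201.2, 119.3]
tcp_rot: [3.141, -0.001, 0.18]
contact_force: [0.3, 0.2, 0.4]
opening: -0.002
grasp_force: 0.0
```

```bash
python3 -m jog '[[[0,0,0],[0,0.002,0],-1],[[0,0,0],[0,0.002,0],-1],[[0,0,0],[0,0.002,0],-1],[[0,0,0],[0,0,0],-1]]'; python3 -m jog '[[[0,0,0],[0,0.002,0],-1],[[0,0,0],[0,0.002,0],-1],[[0,0,0],[0,0,0],-1]]'
```

```text
clock: 18.85
eef_pos: [495.7, -206.7, 118.8]
tcp_rot: [3.141, -0.0, 0.181]
contact_force: [-0.6, 1.1, -0.2]
opening: -0.003
grasp_force: 0.0
clock: 19.15
eef_pos: [496.3, -210.3, 118.7]
tcp_rot: [-3.141, 0.0, 0.181]
contact_force: [-0.6, 2.4, 0.9]
opening: 0.0
grasp_force: 1.1
```

```bash
python3 -m jog '[[[0,0,0],[0,0.001,0],-1],[[0,0,0],[0,0.001,0],-1],[[0,0,0],[0,0.001,0],-1],[[0,0,0],[0,0,0],-1]]'; python3 -m jog '[[[0,0,0],[0,0.001,0],-1],[[0,0,0],[0,0.001,0],-1],[[0,0,0],[0,0,0],-1]]'; python3 -m jog '[[[0,0,0],[0,0.001,0],-1],[[0,0,0],[0,0,0],-1]]'
```

```text
clock: 19.55
eef_pos: [496.8, -213.3, 118.7]
tcp_rot: [-3.141, 0.0, 0.181]
contact_force: [0.0, 3.2, -0.6]
opening: 0.001
grasp_force: 1.5
clock: 19.85
eef_pos: [497.2, -215.4, 118.7]
tcp_rot: [-3.142, 0.0, 0.181]
contact_force: [-0.9, 4.0, -0.4]
opening: -0.001
grasp_force: 1.6
clock: 20.05
eef_pos: [497.4, -216.4, 118.7]
tcp_rot: [3.142, 0.0, 0.181]
contact_force: [-0.6, 2.6, 0.1]
opening: 0.003
grasp_force: 1.6
```

```bash
python3 -m jog '[[[0,0,0],[0,0.001,0],-1],[[0,0,0],[0,0,0],-1]]'; python3 -m jog '[[[0,0,0],[0,0.001,0],-1],[[0,0,0],[0,0,0],-1]]'; python3 -m jog '[[[0,0,0],[0,0.0005,0],-1],[[0,0,0],[0,0,0],-1]]'
```

```text
clock: 20.25
eef_pos: [497.6, -217.4, 118.7]
tcp_rot: [-3.142, 0.0, 0.181]
contact_force: [-0.6, 3.8, -0.5]
opening: -0.002
grasp_force: 1.6
clock: 20.45
eef_pos: [497.6, -217.6, 118.7]
tcp_rot: [-3.14, 0.0, 0.18]
contact_force: [-1.6, 7.3, 0.8]
opening: -0.003
grasp_force: 4.0
clock: 20.65
eef_pos: [497.6, -217.6, 118.7]
tcp_rot: [-3.139, 0.001, 0.18]
contact_force: [-1.0, 9.5, 1.1]
opening: -0.002
grasp_force: 5.1
```

The force rose sharply at the predicted closing travel. I'll press a touch more, retreat and look.

```bash
python3 -m jog '[[[0,0,0],[0,0.0005,0],-1],[[0,0,0],[0,0,0],-1],[[0,0,0],[0,0,0],-1],[[0,0,0],[0,-0.005,0],-1],[[0,0,0],[0,-0.015,0],-1],[[0,0,0],[0,0,0],-1],[[0,0,0],[0,0,-0.03],-1],[[0,0,0],[0,0,-0.04],-1],[[0,0,0],[0,0,-0.04],-1],[[0,0,0],[0,0,-0.04],-1],[[0,0,0],[0,0,0],-1],[[0,0,0],[0,0,0],-1]]'
python3 - <<'E'
from h import *
im,Q=shot("pics/w5.png")
s=r.grab_frame("scene")[:,:,::-1]; t=r.grab_frame("top")[:,:,::-1]
a=cv2.resize(im[0:240,230:470],(400,400),interpolation=cv2.INTER_CUBIC); b=cv2.resize(s[140:390,150:450],(400,333))
b=cv2.copyMakeBorder(b,0,67,0,0,cv2.BORDER_CONSTANT)
cv2.imwrite("pics/c5.png",np.hstack([a,b])); np.save("p5.npy",np.r_[Q[0],Q[1]])
E
```

```text
clock: 21.85
eef_pos: [494.9, -199.8, 269.8]
tcp_rot: [3.14, -0.002, 0.181]
contact_force: [-0.3, 0.1, -1.5]
opening: -0.0
grasp_force: 0.0
tcp [ 494.9 -199.8  269.8] [ 3.1398e+00 -2.2000e-03  1.8100e-01]
```

View pics/c5.png

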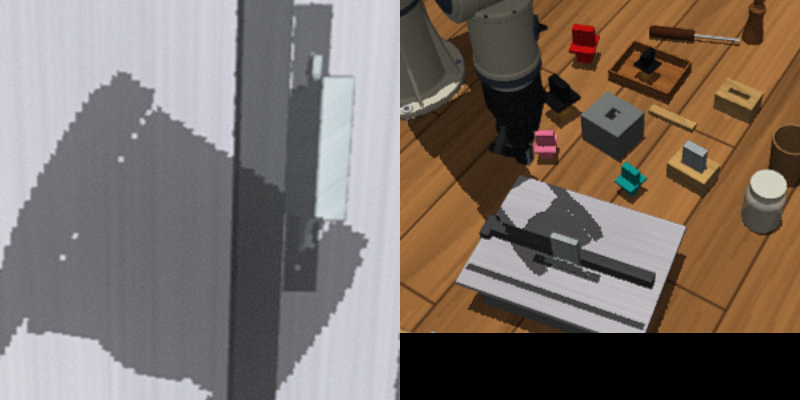

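```bash
python3 - <<'E'
from h import *
P=np.array([482.5,-256.7,260.1]);T=Ro.from_euler("xyz",[np.pi,0,0.1805]).as_matrix()
p=np.load("p5.npy");Q=(p[:3],p[3:])
c=lambda u,v:(230+u*.6,v*.6)
f=lambda uv,z:((cast(uv,z,"wrist",Q)[0]-P)@T).round(1)[:2]
print("gauge top",[f(c(*q),160) for q in((325,75),(355,75),(347,219),(318,219))])
print("fence out top",f(c(237,50),107),f(c(231,300),107),"in",f(c(287,100),107),f(c(282,250),107))
E
```

```text
gauge top [array([120.1,  -3.8]), array([120.1,   5. ]), array([78.8,  5.6]), array([78.8, -3.4])]
fence out top [135.3 -24.4] [ 44.8 -24. ] in [118.5  -5.6] [64.3 -4.8]
```

The gauge is upright and flat against the blade, with the fence on it and the plug in the tray. The arm is clear, so I'm handing in.

```bash
python3 -c "
from rig import r
print(r.sign_off())"
```

```text
the job is handed in; nothing more can be done
None
```

I handed the job in at about 22 s on the robot's clock: the plug is in the tray, the thin gauge stands upright against the blade with the fence pushed up to a firm stop (gap measured at about 10 to 11 mm), and nothing else was touched; no verdict came back.

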